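Close the filter cell that is ready to run

ROBOT

A 7-joint arm with a two-finger parallel gripper is mounted at the origin on a cart in front of the work surface, level with it; the furniture and walls round the work are solid. World frame = base frame: x ahead of the robot, y to its left, z up, the work surface at z = 0. Lengths are in m, angles in rad, forces in N, time in s.
With the tool pointing down it reaches from about 0.4 to 0.925 m from the base axis. Payload 5.6 kg.
Tool frame: the origin (TCP) lies midway between the tips of the shut fingers; the grasp point (between the pads) lies 19 mm behind it (manip.grip_depth is the distance from the TCP to the grasp point, in m); z points along the fingers, y is the line along which they close (so a half turn about z gives the same grasp; the last joint's range is limited). The gripper opens to 85 mm and grips with 20 to 120 N. Pads are 22 mm wide; open, the fingers measure 114 mm over their backs; the gripper's body (76 mm by 85 mm) begins 54 mm behind the grasp point. The pads swing forward as they close: fully open they stand 13 mm farther back than shut.
Start: joints at [1.276, 0.468, -0.012, 1.603, 0.006, 1.071, -0.056], TCP at [0.162, -0.63, 0.231] pointing down, gripper open.
Joint ranges: [-2.53, 2.53], [-0.31, 2.02], [-1.57, 1.55], [0.28, 2.44], [-1.29, 4.43], [0.15, 1.84], [-2.92, 2.92]. Speed limits (rad/s): [2.57, 2.57, 3.14, 3.14, 3.14, 3.14, 3.14].

INTERFACE

Orientations are given as a unit quaternion [x, y, z, w].
In Python, from rig import manip gives the robot as it stands.
- The arm moves only by the tool arm_command, never from a script. Its arguments are lists of equal length, an entry for each row: "delta_pos": the shift along the tool's x, y, z in mm, a list of three; "angular": the turn, a rotation vector about the tool's x, y, z in rad, a list of three; "grip": the finger opening in mm, from 0 to 85.4. In form: {"delta_pos": [[tx, ty, tz], ...], "angular": [[wx, wy, wz], ...], "grip": [grip, ...]}. A call has 1 to 8 rows; each row shifts and turns the commanded pose from where the row before left it, along the tool's axes as they then stand; what a row does not reach is not made up. A row lasts 1/12 s, in which the tool goes at most 41.7 mm and 7.16 degrees, less where a joint would pass 70% of its speed; a pose out of reach is approached as far as the arm can. A call with a gripper value outside its range is refused whole. The fingers move at their own pace and stop on an object; "force" is the grip in N (left out, the last holds). Time passes only in rows, so rows that do not move let the fingers close. It gives the time, the measured TCP pose, the force, the opening and the grip force at its end, in the units of the state.
- manip.get_obs(): the state, without advancing time (a new reading comes with each control period).
- manip.read_camera(name): name is "scene" or "top" or "wrist"; returns a dict with "pixels" (480x640x3 uint8, red, green, blue), "fx", "fy", "cx", "cy" (pixels), "rvec" (rotation vector, rad) and "tvec" (3), from world to camera coordinates, as OpenCV has them; the wrist camera has in their place "tool_from_camera" (4x4, takes a point from camera to tool coordinates, whose origin is the TCP and whose axes are the flange's). Camera axes: x right, y down, z forward; pixel columns grow to the right and rows downward; lengths in m; the calibration is good to about 2 mm. A picture is of the moment at which its call begins: read the wrist's pose just before it. There is no depth.
- manip.sign_off(): hands the job in; it is judged then, once.
The state is a dict: "t": time; "joint_positions": joint angles; "qvel": joint speeds; "effort": joint torques, N m; "position": TCP position; "eef_rot": TCP orientation; "wrist_force": force on the tool from outside, world axes, zero at the start; "moment": the same for the moment, N m; "width": finger opening in m; "gripper_force": force on a finger pad.
Only numpy, scipy, OpenCV 4.12 (cv2) and the standard library are available. Lean on these libraries where they do the work, as an engineer would, in place of code of your own. Each camera call takes 0.05 s, during which the arm holds its last target. There are 200 camera calls.

TASK

The filter rig has two cells; close the one whose spout has the open beaker standing under it (under the other spout stands only a corked vial). Turn that cell's knurled collar counter-clockwise, seen from above, until the keyway hidden inside it comes over the pin and lets it drop, push it down fully home against its spring, and finish while still holding it there. Keep off the other cell's collar and leave the beaker, the vial, the dropper bottle and the weights standing where they are.

Things in the scene. Friction and masses are not known exactly. Their poses are not given: they have to be found in the camera images.
- rig: Fixed aluminium filter rig: deck 75 x 250 mm, its top 80 mm up. Origin on the worktop midway between the two cells; z up, +y towards the left cell, -x the side of the spouts (towards the robot). The cells' upright axes lie at x = 0, y = +75 mm (left) and -75 mm (right): each a 43 mm steel barrel on the deck under a knurled collar.
- left_head: Head of the left cell: a dark steel knurled collar, 50 mm across, 34 mm tall, with a round window 33 mm wide and 1.5 mm proud in its top. Origin on the axis at the collar's top face, 146 mm above the worktop when up. The pose shows the push, not the turn: the head slides but does not turn, the collar turns on it (0.03 N m). A spring holds it up: 5 N at the start, 9 N at home.
- right_head: Head of the right cell, built like the left one, with a start angle of its own. Each collar, pushed down, meets its hidden pin after 2.5 mm and goes no farther, unless the keyway is over the pin: then it goes 11 mm down to a stop (home), and can no longer be turned far. Let go, it springs up.
- left_spout (a point): Mouth of the left cell's bent steel spout, 62 mm from the cell's axis on the rig's -x side, 66 mm above the worktop.
- right_spout (a point): Mouth of the right cell's spout, likewise.
- beaker: Small open glass beaker, 47 mm in diameter, 56 mm tall, standing under one of the two spouts (its axis within about 6 mm of the spout's). Origin at the centre of its underside.
- vial: Corked glass vial, 21 mm in diameter, 60 mm tall, standing under the other spout. Origin at the centre of its underside.
- dropper: Dropper bottle, 34 mm wide, 102 mm tall, standing in front of the rig; origin at the centre of its underside. A bystander.
- weight_big: Brass check weight, 22 mm in diameter, 38 mm tall, standing in front of the rig; origin at the centre of its underside. A bystander.
- weight_small: Brass check weight, 18 mm in diameter, 31 mm tall, standing in front of the rig; origin at the centre of its underside. A bystander.
- left_key (a point): The hidden keyway of the left cell (point on the fixed barrel's axis, 122 mm up; it tells no angle). From the start the keyway comes over the pin somewhere between 20 and 66 degrees counter-clockwise, seen from above. It drops anywhere within about 7 degrees either side of its middle; a stop ends the turn 17 degrees past the middle.
- right_key (a point): The same point of the right cell, to which the same applies.
There are look-alikes about, which are no part of the job. What is shaped like the beaker but purple is not meant.

How it is judged:
By the outcome, as a careful person would: the job done as asked, in the order asked, and still so for the second after the job is handed in, while the arm keeps its last pose, push and grip.
It also fails if it takes over 45 s, if anything falls off the work surface, if the arm or the gripper's body presses on something with over 40 N, if the wrist force passes 120 N, or if a joint passes its speed limit or range.

## Working session

There is one attempt and no reset: what is moved stays moved. The work goes in short steps, Python scripts to look and compute and a tool call to move; the robot and the scene stay as the last step left them, time stands still between calls to the robot, and variables do not carry over. Pictures are saved under pics/ and viewed, at most 10 in all, crops included, and the job is handed in when it is done.

Besides the shell and the picture viewer there is one more tool, called after "Request:" in YAML: its name, and indented under it one key for each argument. arm_command: Moves the arm, as the interface text tells. Its arguments: {"type":"object","properties":{"delta_pos":{"type":"array","items":{"type":"array","items":{"type":"number"}}},"angular":{"type":"array","items":{"type":"array","items":{"type":"number"}}},"grip":{"type":"array","items":{"type":"number"}},"force":{"type":"number"}},"required":["delta_pos","angular","grip"]}

```bash
mkdir -p pics; cat > h.py <<'E'
import numpy as np, cv2
from rig import manip
def cam(n):
    c=manip.read_camera(n); c['K']=np.array([[c['fx'],0,c['cx']],[0,c['fy'],c['cy']],[0,0,1.]]); return c
def ray(c,u,v,z):
    R=cv2.Rodrigues(np.array(c['rvec'],float))[0]; t=np.array(c['tvec'],float).ravel()
    o=-R.T@t; d=R.T@np.linalg.inv(c['K'])@np.array([u,v,1.]); return o+d*(z-o[2])/d[2]
def proj(c,p):
    return cv2.projectPoints(np.array(p,float).reshape(-1,3),np.array(c['rvec'],float),np.array(c['tvec'],float),c['K'],None)[0][:,0]
def save(n,im): cv2.imwrite('pics/'+n,cv2.cvtColor(im,cv2.COLOR_RGB2BGR))
E
python3 - <<'E'
from h import *
import pickle
d={}
for n in('scene','top'):
    c=cam(n); d[n]=c; save(n+'.png',c['pixels'])
    print(n,c['fx'],c['cx'],c['cy'],c['rvec'],c['tvec'])
pickle.dump(d,open('c.pkl','wb'))
print(manip.get_obs(), manip.grip_depth)
E
```

```text
scene 536.6253964103798 309.52266283209264 241.74666312043968 [ 2.13885628 -0.45107509  0.20943246] [-0.2950354   0.31897603  0.5913645 ]
top 443.91961041352897 319.8724684162139 236.37886523060226 [ 2.11985513 -2.17143715  0.15417642] [0.2641729  0.45208452 0.89455115]
{'t': 0.1, 'joint_positions': array([ 1.27597843,  0.4683263 , -0.0115631 ,  1.6035352 ,  0.00600706,
        1.07138343, -0.05629027]), 'qvel': array([ 9.19268197e-04, -1.84149440e-03, -4.16896593e-04, -2.26683774e-03,
        4.61565537e-04,  7.69782198e-04, -1.41637050e-05]), 'effort': array([ 1.51761320e-03, -5.33523989e+01,  2.17616366e-02, -2.51967859e+01,
        1.14876367e-02,  4.31810593e-03,  1.28259920e-06]), 'position': array([ 0.16174359, -0.62903879,  0.23040791]), 'eef_rot': array([ 9.92089057e-01,  1.25533455e-01, -1.70782360e-04, -7.91095261e-04]), 'wrist_force': array([-0.20501395, -0.22865011, -1.01862048]), 'moment': array([ 0.01350327,  0.00823248, -0.02600674]), 'gripper_force': 0.0, 'width': 0.08539870894383093} 0.0187
```

View pics/scene.png

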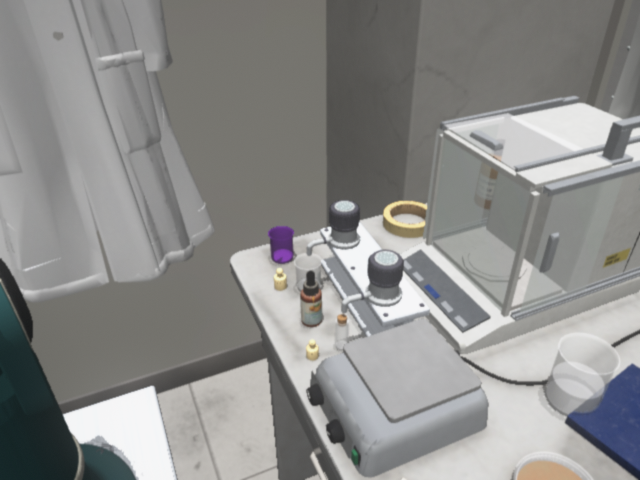

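View pics/top.png

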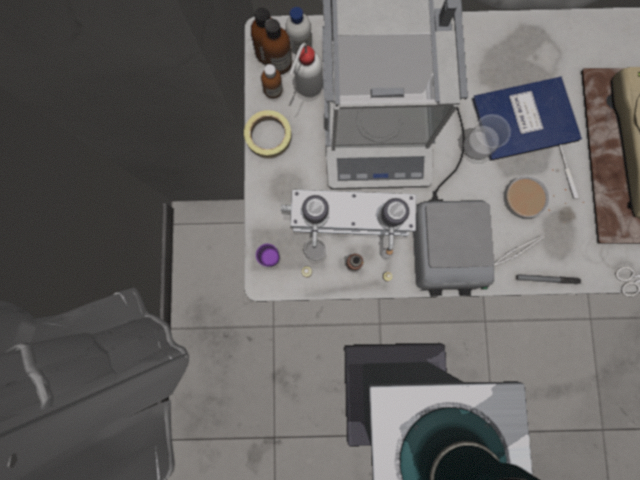

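The scene view shows two cells, with collars at (344,215) and (385,268). Under the far/left cell's spout is a clear beaker at (308,272), and under the near/right one a corked vial at (342,330). The other beaker-like things are the purple look-alike at (281,245), which is not meant, and the large clear beaker at (582,370), which is far from the rig. In the top view, the left collar is at (315,208) and the right at (395,211). I'll confirm this with an enlarged crop and measure.

```bash
python3 - <<'E'
from h import *
import pickle
d=pickle.load(open('c.pkl','rb')); s,t=d['scene'],d['top']
a=cv2.resize(s['pixels'][185:365,250:450],None,fx=3,fy=3,interpolation=cv2.INTER_CUBIC)[:540]
save('crop1.png',a)
b=cv2.resize(t['pixels'][180:290,240:430],None,fx=4.2,fy=4.2,interpolation=cv2.INTER_CUBIC); save('crop2.png',b)
for n,(u,v) in dict(L=(315,208),R=(395,211)).items(): print(n,ray(t,u,v,.146))
for n,(u,v) in dict(L=(344,206),R=(385,256)).items(): print(n,ray(s,u,v,.146))
E
```

```text
L [0.49512507 0.26104121 0.146     ]
R [0.4858615 0.1134241 0.146    ]
L [0.4984345  0.26477794 0.146     ]
R [0.49035013 0.11876184 0.146     ]
```

View pics/crop1.png

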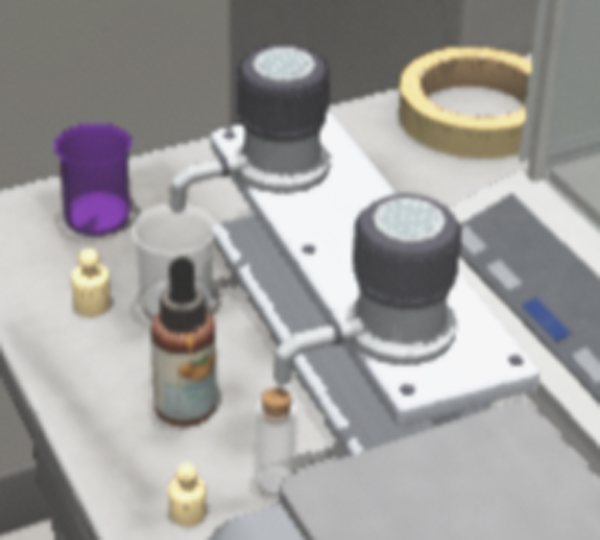

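View pics/crop2.png

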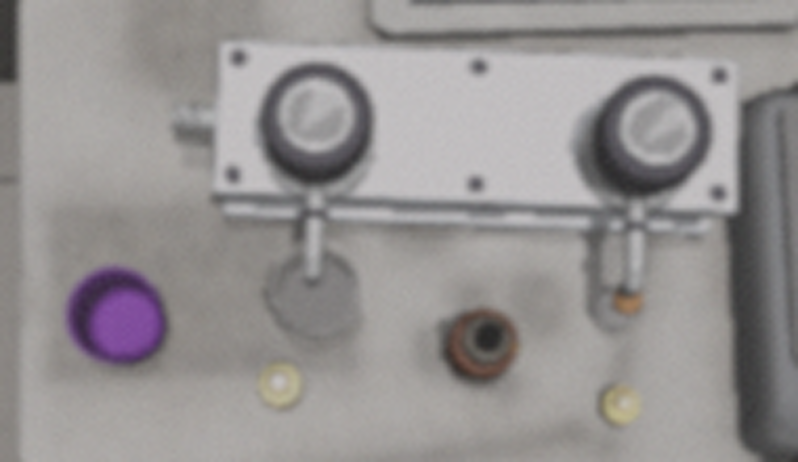

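The crops confirm it. The clear open beaker stands under the left cell's spout (crop 1 at (175,260)), and the corked vial under the right one (crop 1 at (277,430)). The target is therefore the left cell, with its collar near (0.497, 0.263). I'll swing the arm round at a safe radius.

Request:
arm_command:
  delta_pos:
    - [38, -10, -6]
    - [38, -10, -6]
    - [37, -10, -6]
    - [37, -10, -6]
    - [36, -10, -6]
    - [35, -10, -6]
    - [35, -10, -6]
    - [34, -10, -6]
  angular:
    - [0, 0, -0.06]
    - [0, 0, -0.06]
    - [0, 0, -0.06]
    - [0, 0, -0.06]
    - [0, 0, -0.06]
    - [0, 0, -0.06]
    - [0, 0, -0.06]
    - [0, 0, -0.06]
  grip: [85, 85, 85, 85, 85, 85, 85, 85]

```text
t: 0.77
position: [0.3857, -0.4301, 0.2791]
eef_rot: [0.933, 0.359, -0.0, -0.0]
wrist_force: [0.4, -0.4, -0.2]
width: 0.085
gripper_force: 0.0
```

Request:
arm_command:
  delta_pos:
    - [38, 0, 0]
    - [38, 0, 0]
    - [38, 0, 0]
    - [38, 0, 0]
    - [38, 0, 0]
    - [38, 0, 0]
    - [38, 0, 0]
    - [38, 0, 0]
  angular:
    - [0, 0, -0.068]
    - [0, 0, -0.068]
    - [0, 0, -0.068]
    - [0, 0, -0.068]
    - [0, 0, -0.068]
    - [0, 0, -0.068]
    - [0, 0, -0.068]
    - [0, 0, -0.068]
  grip: [85, 85, 85, 85, 85, 85, 85, 85]

```text
t: 1.43
position: [0.5549, -0.1826, 0.2789]
eef_rot: [0.802, 0.597, -0.0, -0.0]
wrist_force: [0.7, -0.6, -0.3]
width: 0.085
gripper_force: 0.0
```

Request:
arm_command:
  delta_pos:
    - [38, 0, 0]
    - [38, 0, 0]
    - [38, 0, 0]
    - [38, 0, 0]
    - [38, 0, 0]
    - [38, 0, 0]
    - [38, 0, 0]
    - [38, 0, 0]
  angular:
    - [0, 0, -0.068]
    - [0, 0, -0.068]
    - [0, 0, -0.068]
    - [0, 0, -0.068]
    - [0, 0, -0.068]
    - [0, 0, -0.068]
    - [0, 0, -0.068]
    - [0, 0, -0.068]
  grip: [85, 85, 85, 85, 85, 85, 85, 85]

```text
t: 2.1
position: [0.5711, 0.1172, 0.2788]
eef_rot: [0.613, 0.79, -0.0, -0.0]
wrist_force: [1.4, 0.4, 0.5]
width: 0.0848
gripper_force: 0.0
```

Request:
arm_command:
  delta_pos:
    - [32, -7, 0]
    - [32, -7, 0]
    - [32, -7, 0]
    - [32, -7, 0]
    - [32, -7, 0]
    - [0, 0, 0]
    - [0, 0, 0]
    - [0, 0, 0]
  angular:
    - [0, 0, 0]
    - [0, 0, 0]
    - [0, 0, 0]
    - [0, 0, 0]
    - [0, 0, 0]
    - [0, 0, 0]
    - [0, 0, 0]
    - [0, 0, 0]
  grip: [85, 85, 85, 85, 85, 85, 85, 85]

```text
t: 2.77
position: [0.4983, 0.2613, 0.2789]
eef_rot: [0.614, 0.789, -0.0, 0.0]
wrist_force: [0.5, -1.1, 0.6]
width: 0.0849
gripper_force: 0.0
```

```bash
cat > w.py <<'E'
from h import *
from scipy.spatial.transform import Rotation as Ro
import sys
o=manip.get_obs(); c=cam('wrist'); im=c['pixels']; save(sys.argv[1],im)
T=np.array(c['tool_from_camera']); R=Ro.from_quat(o['eef_rot']).as_matrix()
print(o['position'],o['joint_positions'][6],T.round(3).tolist(),c['fx'],c['cx'],c['cy'])
def wray(u,v,z):
    p=o['position']+R@T[:3,3]; d=R@T[:3,:3]@np.linalg.inv(c['K'])@[u,v,1.]
    return p+d*(z-p[2])/d[2]
g=cv2.GaussianBlur(cv2.cvtColor(im,cv2.COLOR_RGB2GRAY),(5,5),0)
for th in (70,100,130):
  m=(g>th).astype(np.uint8)
  for k in cv2.findContours(m,cv2.RETR_CCOMP,cv2.CHAIN_APPROX_NONE)[0]:
    if cv2.contourArea(k)<1500: continue
    (u,v),r=cv2.minEnclosingCircle(k); f=cv2.contourArea(k)/(np.pi*r*r)
    if f>.75: print(th,round(u),round(v),round(r),round(f,2),wray(u,v,.1475))
E
python3 w.py w1.png
```

```text
[0.49831946 0.26133508 0.27889421] -0.5142832931641209 [[-0.001, -0.966, -0.26, 0.066], [1.0, -0.001, 0.0, -0.0], [-0.0, -0.26, 0.966, -0.14], [0.0, 0.0, 0.0, 1.0]] 374.76565682753375 316.65163419261097 243.31727993028056
70 317 226 35 0.95 [0.4970218  0.26700392 0.1475    ]
70 265 84 30 0.79 [0.43924723 0.35296379 0.1475    ]
100 268 84 32 0.82 [0.44093071 0.35377251 0.1475    ]
130 269 84 34 0.83 [0.44158244 0.35393743 0.1475    ]
```

View pics/w1.png

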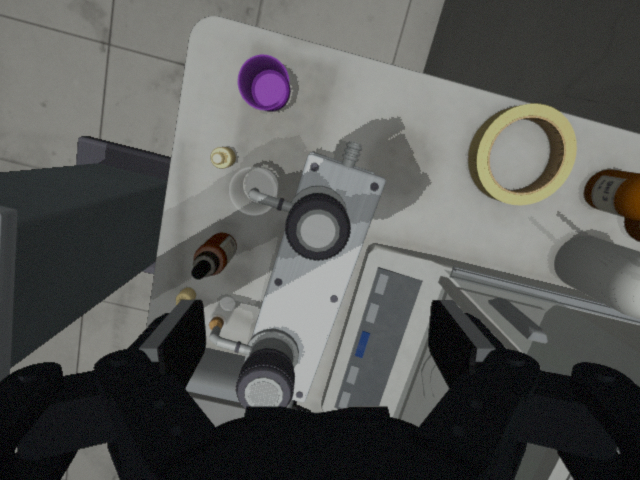

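The wrist view shows the left collar at (317,226), with its window at about (319,230), and the fingers on either side. I'll nudge the tool and go down partway, then measure again closer up.

Request:
arm_command:
  delta_pos:
    - [3, 0, 20]
    - [0, 0, 25]
    - [0, 0, 25]
    - [0, 0, 0]
    - [0, 0, 0]
    - [0, 0, 0]
  angular:
    - [0, 0, 0]
    - [0, 0, 0]
    - [0, 0, 0]
    - [0, 0, 0]
    - [0, 0, 0]
    - [0, 0, 0]
  grip: [85, 85, 85, 85, 85, 85]

```text
t: 3.32
position: [0.4984, 0.2646, 0.2104]
eef_rot: [0.614, 0.789, 0.001, 0.0]
wrist_force: [1.0, 0.4, 0.1]
width: 0.0848
gripper_force: 0.0
```

```bash
sed -i 's/(70,100,130)/(60,75,90,105,120)/; s/<1500/<1200/' w.py; python3 w.py w2.png
```

```text
[0.49844667 0.26462791 0.21036098] -0.5711740024153981 [[-0.001, -0.966, -0.26, 0.066], [1.0, -0.001, 0.0, -0.0], [-0.0, -0.26, 0.966, -0.14], [0.0, 0.0, 0.0, 1.0]] 374.76565682753375 316.65163419261097 243.31727993028056
60 316 262 29 0.92 [0.49803016 0.2642356  0.1475    ]
60 316 254 45 0.93 [0.49662102 0.26877522 0.1475    ]
75 316 263 28 0.92 [0.49799173 0.26386237 0.1475    ]
75 313 255 46 0.9 [0.49549776 0.26839709 0.1475    ]
75 252 75 38 0.79 [0.44297129 0.35167104 0.1475    ]
90 316 263 26 0.89 [0.49810287 0.26394612 0.1475    ]
90 254 74 40 0.77 [0.44416323 0.35244182 0.1475    ]
105 316 263 23 0.92 [0.49810916 0.2638696  0.1475    ]
105 256 74 41 0.81 [0.4447267  0.35263123 0.1475    ]
120 316 263 22 0.92 [0.49810287 0.26394612 0.1475    ]
120 256 74 42 0.81 [0.44497851 0.35274041 0.1475    ]
```

View pics/w2.png

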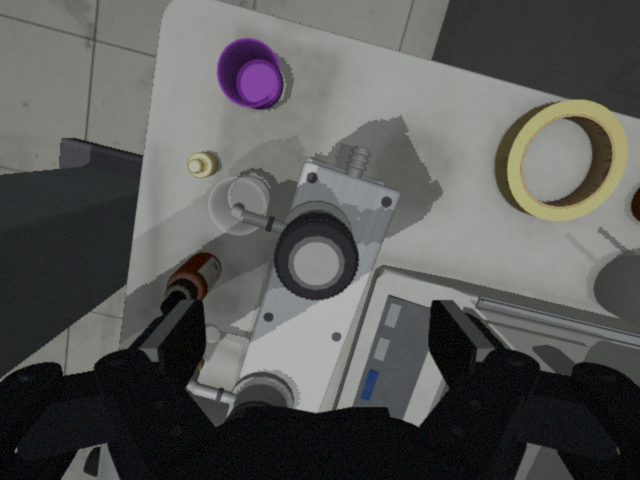

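The window centre is at (316,263), which gives (0.498, 0.264). The TCP is within 1 mm of that, and both fingers clear everything. I'll go down around the collar.

Request:
arm_command:
  delta_pos:
    - [0, 0, 20]
    - [0, 0, 20]
    - [0, 0, 20]
    - [0, 0, 20]
    - [0, 0, 12]
    - [0, 0, 10]
    - [0, 0, 0]
    - [0, 0, 0]
  angular:
    - [0, 0, 0]
    - [0, 0, 0]
    - [0, 0, 0]
    - [0, 0, 0]
    - [0, 0, 0]
    - [0, 0, 0]
    - [0, 0, 0]
    - [0, 0, 0]
  grip: [85, 85, 85, 85, 85, 85, 85, 85]

```text
t: 4.03
position: [0.4978, 0.2653, 0.1079]
eef_rot: [0.614, 0.789, 0.0, 0.0]
wrist_force: [-0.4, -1.0, 0.2]
width: 0.0847
gripper_force: 0.0
```

Request:
arm_command:
  delta_pos:
    - [0, 0, 0]
    - [0, 0, 0]
    - [0, 0, 0]
    - [0, 0, 0]
    - [0, 0, 0]
    - [0, 0, 0]
    - [0, 0, 0]
    - [0, 0, 0]
  angular:
    - [0, 0, 0]
    - [0, 0, 0]
    - [0, 0, 0]
    - [0, 0, 0]
    - [0, 0, 0]
    - [0, 0, 0]
    - [0, 0, 0]
    - [0, 0, 0]
  grip: [60, 50, 45, 45, 45, 45, 45, 45]
  force: 40

```text
t: 4.7
position: [0.498, 0.2653, 0.1082]
eef_rot: [0.614, 0.789, 0.001, 0.001]
wrist_force: [0.3, -1.1, 6.0]
width: 0.0485
gripper_force: 40.4
```

Gripped at 48.5 mm. The 6 N upward suggests the closing swing already pressed it onto the spring. I'll turn it counter-clockwise and probe in steps.

Request:
arm_command:
  delta_pos:
    - [0, 0, -1]
    - [0, 0, 0]
    - [0, 0, 0]
    - [0, 0, 0]
    - [0, 0, 2]
    - [0, 0, 1]
    - [0, 0, 0]
  angular:
    - [0, 0, -0.08]
    - [0, 0, -0.1]
    - [0, 0, -0.1]
    - [0, 0, 0]
    - [0, 0, 0]
    - [0, 0, 0]
    - [0, 0, 0]
  grip: [45, 45, 45, 45, 45, 45, 45]
  force: 50

```text
t: 5.28
position: [0.4974, 0.265, 0.1057]
eef_rot: [0.499, 0.867, 0.0, 0.0]
wrist_force: [-2.0, -0.8, 6.1]
width: 0.0479
gripper_force: 54.0
```

Request:
arm_command:
  delta_pos:
    - [0, 0, 1]
    - [0, 0, 0.5]
    - [0, 0, 0]
    - [0, 0, 0]
  angular:
    - [0, 0, 0]
    - [0, 0, 0]
    - [0, 0, 0]
    - [0, 0, 0]
  grip: [45, 45, 45, 45]

```text
t: 5.62
position: [0.4975, 0.265, 0.1051]
eef_rot: [0.499, 0.867, -0.0, 0.001]
wrist_force: [-3.0, -2.3, 12.0]
width: 0.0479
gripper_force: 54.6
```

It is pressing on the pin (12 N at z = 0.105), so the keyway isn't over it yet. I'll keep light pressure and turn another 7° at a time.

Request:
arm_command:
  delta_pos:
    - [0, 0, -1]
    - [0, 0, 0]
    - [0, 0, 0]
    - [0, 0, 1]
    - [0, 0, 0]
    - [0, 0, 0]
  angular:
    - [0, 0, 0]
    - [0, 0, -0.06]
    - [0, 0, -0.06]
    - [0, 0, 0]
    - [0, 0, 0]
    - [0, 0, 0]
  grip: [45, 45, 45, 45, 45, 45]

```text
t: 6.12
position: [0.4973, 0.2648, 0.1051]
eef_rot: [0.446, 0.895, -0.0, 0.0]
wrist_force: [-4.2, -3.2, 12.0]
width: 0.0478
gripper_force: 54.6
```

Request:
arm_command:
  delta_pos:
    - [0, 0, -1]
    - [0, 0, 0]
    - [0, 0, 0]
    - [0, 0, 1]
    - [0, 0, 0]
    - [0, 0, 0]
  angular:
    - [0, 0, 0]
    - [0, 0, -0.06]
    - [0, 0, -0.06]
    - [0, 0, 0]
    - [0, 0, 0]
    - [0, 0, 0]
  grip: [45, 45, 45, 45, 45, 45]

```text
t: 6.62
position: [0.497, 0.2647, 0.105]
eef_rot: [0.392, 0.92, -0.001, 0.0]
wrist_force: [-5.0, -3.6, 13.0]
width: 0.0479
gripper_force: 54.6
```

Request:
arm_command:
  delta_pos:
    - [0, 0, -1]
    - [0, 0, 0]
    - [0, 0, 0]
    - [0, 0, 1]
    - [0, 0, 0]
    - [0, 0, 0]
  angular:
    - [0, 0, 0]
    - [0, 0, -0.06]
    - [0, 0, -0.06]
    - [0, 0, 0]
    - [0, 0, 0]
    - [0, 0, 0]
  grip: [45, 45, 45, 45, 45, 45]

```text
t: 7.12
position: [0.4968, 0.2644, 0.1049]
eef_rot: [0.336, 0.942, -0.001, 0.0]
wrist_force: [-4.8, -4.7, 14.2]
width: 0.048
gripper_force: 54.7
```

Request:
arm_command:
  delta_pos:
    - [0, 0, -1]
    - [0, 0, 0]
    - [0, 0, 0]
    - [0, 0, 1]
    - [0, 0, 0]
    - [0, 0, 0]
  angular:
    - [0, 0, 0]
    - [0, 0, -0.06]
    - [0, 0, -0.06]
    - [0, 0, 0]
    - [0, 0, 0]
    - [0, 0, 0]
  grip: [45, 45, 45, 45, 45, 45]

```text
t: 7.62
position: [0.4967, 0.2641, 0.104]
eef_rot: [0.279, 0.96, -0.001, -0.0]
wrist_force: [-3.1, -3.1, 5.3]
width: 0.0478
gripper_force: 54.0
```

```bash
python3 -c "
from rig import manip
o=manip.get_obs();print(o['moment'],o['wrist_force'],o['position'],o['joint_positions'][6])"
```

```text
[-0.55399034  0.56806252  0.12049831] [-3.05781411 -3.10681969  5.32006261] [0.49668772 0.26414878 0.10398302] -0.01829432588122317
```

The force fell to 5 N while z dropped, so the keyway is over the pin after about 43°. I'll turn 3° more to centre it, then push home.

Request:
arm_command:
  delta_pos:
    - [0, 0, 0]
    - [0, 0, 1]
    - [0, 0, 2]
    - [0, 0, 2]
    - [0, 0, 1]
    - [0, 0, 0]
  angular:
    - [0, 0, -0.05]
    - [0, 0, 0]
    - [0, 0, 0]
    - [0, 0, 0]
    - [0, 0, 0]
    - [0, 0, 0]
  grip: [45, 45, 45, 45, 45, 45]
  force: 60

```text
t: 8.12
position: [0.4967, 0.2641, 0.0984]
eef_rot: [0.255, 0.967, -0.001, -0.0]
wrist_force: [-3.7, -4.5, 10.0]
width: 0.0479
gripper_force: 61.4
```

Request:
arm_command:
  delta_pos:
    - [0, 0, 1]
    - [0, 0, 1]
    - [0, 0, 1]
    - [0, 0, 0]
    - [0, 0, 0]
  angular:
    - [0, 0, 0]
    - [0, 0, 0]
    - [0, 0, 0]
    - [0, 0, 0]
    - [0, 0, 0]
  grip: [45, 45, 45, 45, 45]

```text
t: 8.53
position: [0.4967, 0.2641, 0.0972]
eef_rot: [0.255, 0.967, -0.002, 0.001]
wrist_force: [-8.9, -8.2, 26.5]
width: 0.0475
gripper_force: 62.8
```

The force rises hard to 26 N at z = 0.097, about 8.3 mm below pin contact, which matches the home stop. I'll check it by picture.

```bash
python3 - <<'E'
from h import *
c=cam('scene'); save('s2.png',cv2.resize(c['pixels'][185:365,230:450],None,fx=3,fy=3,interpolation=cv2.INTER_CUBIC))
print((proj(c,[[.498,.264,.1475],[.498,.264,.1365]])-[230,185])*3)
o=manip.get_obs();print(o['moment'],o['wrist_force'],o['position'])
E
```

```text
[[341.96356375  61.45429499]
 [341.61052651  78.94708076]]
[-1.54021116  1.58451941  0.11921856] [-8.78640185 -8.10138218 25.89830147] [0.49674991 0.26404416 0.09722314]
```

View pics/s2.png

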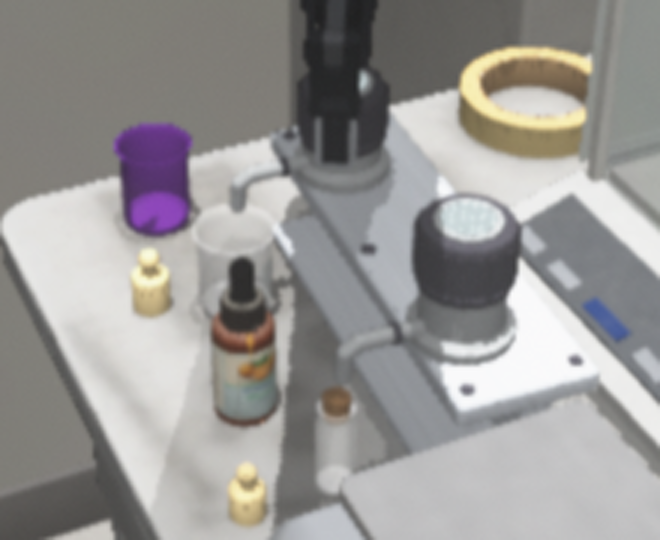

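The collar is visibly about 17 px lower in the crop, next to the untouched right cell at (467,245). The beaker (233,262), vial (337,440), dropper (244,340) and weights (151,285), (247,495) haven't moved. Some pad slip is possible, so I'll check the stroke by letting it rise in the grip and pushing again.

Request:
arm_command:
  delta_pos:
    - [0, 0, -2]
    - [0, 0, -2]
    - [0, 0, -2]
    - [0, 0, 0]
    - [0, 0, 0]
  angular:
    - [0, 0, 0]
    - [0, 0, 0]
    - [0, 0, 0]
    - [0, 0, 0]
    - [0, 0, 0]
  grip: [45, 45, 45, 45, 45]

```text
t: 9.0
position: [0.4966, 0.2641, 0.1012]
eef_rot: [0.254, 0.967, -0.001, -0.0]
wrist_force: [-5.5, -4.8, 10.0]
width: 0.0478
gripper_force: 61.8
```

Request:
arm_command:
  delta_pos:
    - [0, 0, -2]
    - [0, 0, -2]
    - [0, 0, -1]
    - [0, 0, 0]
    - [0, 0, 0]
  angular:
    - [0, 0, 0]
    - [0, 0, 0]
    - [0, 0, 0]
    - [0, 0, 0]
    - [0, 0, 0]
  grip: [45, 45, 45, 45, 45]

```text
t: 9.42
position: [0.4966, 0.2641, 0.1057]
eef_rot: [0.254, 0.967, -0.001, -0.001]
wrist_force: [-5.8, -4.2, 5.5]
width: 0.0474
gripper_force: 61.4
```

Request:
arm_command:
  delta_pos:
    - [0, 0, -1]
    - [0, 0, -1]
    - [0, 0, 0]
    - [0, 0, 0]
  angular:
    - [0, 0, 0]
    - [0, 0, 0]
    - [0, 0, 0]
    - [0, 0, 0]
  grip: [45, 45, 45, 45]

```text
t: 9.75
position: [0.4966, 0.2642, 0.1076]
eef_rot: [0.254, 0.967, -0.001, -0.001]
wrist_force: [-4.5, -3.5, 5.8]
width: 0.048
gripper_force: 61.4
```

Request:
arm_command:
  delta_pos:
    - [0, 0, -1]
    - [0, 0, 0]
    - [0, 0, 0]
  angular:
    - [0, 0, 0]
    - [0, 0, 0]
    - [0, 0, 0]
  grip: [45, 45, 45]

```text
t: 10.0
position: [0.4966, 0.2641, 0.1085]
eef_rot: [0.254, 0.967, -0.001, -0.001]
wrist_force: [-4.6, -4.2, 5.3]
width: 0.048
gripper_force: 61.7
```

Request:
arm_command:
  delta_pos:
    - [0, 0, -1]
    - [0, 0, 0]
    - [0, 0, 0]
  angular:
    - [0, 0, 0]
    - [0, 0, 0]
    - [0, 0, 0]
  grip: [45, 45, 45]

```text
t: 10.25
position: [0.4966, 0.2642, 0.1087]
eef_rot: [0.254, 0.967, -0.001, -0.001]
wrist_force: [-2.2, -2.7, -5.4]
width: 0.0478
gripper_force: 63.6
```

The upper stop is at z = 0.1086, so home is at 0.0976. The 0.0972 under load was therefore full home. I'll push back to it.

Request:
arm_command:
  delta_pos:
    - [0, 0, 2]
    - [0, 0, 3]
    - [0, 0, 3]
    - [0, 0, 3]
    - [0, 0, 2]
    - [0, 0, 2]
    - [0, 0, 0]
    - [0, 0, 0]
  angular:
    - [0, 0, 0]
    - [0, 0, 0]
    - [0, 0, 0]
    - [0, 0, 0]
    - [0, 0, 0]
    - [0, 0, 0]
    - [0, 0, 0]
    - [0, 0, 0]
  grip: [45, 45, 45, 45, 45, 45, 45, 45]

```text
t: 10.92
position: [0.4968, 0.2641, 0.0973]
eef_rot: [0.253, 0.967, -0.002, 0.001]
wrist_force: [-11.6, -10.4, 24.1]
width: 0.0476
gripper_force: 66.4
```

Request:
arm_command:
  delta_pos:
    - [0, 0, 0.5]
    - [0, 0, 0]
    - [0, 0, 0]
    - [0, 0, 0]
  angular:
    - [0, 0, 0]
    - [0, 0, 0]
    - [0, 0, 0]
    - [0, 0, 0]
  grip: [45, 45, 45, 45]

```text
t: 11.25
position: [0.4968, 0.2641, 0.0973]
eef_rot: [0.253, 0.967, -0.002, 0.001]
wrist_force: [-11.9, -11.0, 26.6]
width: 0.0477
gripper_force: 66.9
```

It's firmly on the stop, 11.3 mm below the top at 27 N, and still gripped. I'll hand the job in.

```bash
python3 -c "
from rig import manip
print(manip.sign_off())"
```

```text
the job is handed in; nothing more can be done
None
```

I turned the left cell's collar (the one with the open beaker under its spout) about 46° counter-clockwise until it dropped, pushed it fully home, and handed the job in at 11.3 s with the arm still holding it down at about 27 N.

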